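Release the child lock on the chopper and pulse it

ROBOT

A 7-joint arm with a two-finger parallel gripper is mounted at the origin on the work surface. World frame = base frame: x ahead of the robot, y to its left, z up, the work surface at z = 0. Lengths are in m, angles in rad, forces in N, time in s.
With the tool pointing down it reaches from about 0.4 to 0.85 m from the base axis. Payload 10.4 kg.
Tool frame: the origin (TCP) lies on the centre line of the jaws, within the pads' length; the fingertips stand 11 mm ahead of it and the grasp point (between the pads) lies 8 mm behind it (manip.finger_overhang is the distance from the TCP to the fingertips, in m); z points along the fingers, y is the line along which they close (so a half turn about z gives the same grasp; the last joint's range is limited). The gripper opens to 85 mm and grips with 20 to 120 N. Pads are 22 mm wide; open, the fingers measure 114 mm over their backs; the gripper's body (76 mm by 85 mm) begins 54 mm behind the grasp point. The pads swing forward as they close: fully open they stand 13 mm farther back than shut.
Start: joints at [1.285, 0.332, -0.065, 1.46, 0.022, 1.35, -0.088], TCP at [0.162, -0.604, 0.215] pointing down, gripper open.
Joint ranges: [-2.6, 2.6], [-0.5, 2.12], [-1.47, 1.34], [0.16, 2.42], [-1.27, 4.41], [0.06, 2.06], [-2.6, 2.6]. Speed limits (rad/s): [2.22, 2.22, 2.79, 2.79, 3.14, 3.14, 3.14].

INTERFACE

Orientations are given as a unit quaternion [x, y, z, w].
In Python, from workcell import manip, imaging, workorder gives the robot as it stands.
- The arm moves only by the tool jog_arm, never from a script. Its argument "deltas" is a list of rows, each an object with "gripper": the opening, from 0 (shut) to 1 (fully open); "offset": the shift along the tool's x, y, z in m, a list of three; "rotation": the turn, a rotation vector about the tool's x, y, z in degrees, a list of three. In form: [{"gripper": gripper, "offset": [tx, ty, tz], "rotation": [ax, ay, az]}, ...]. A call has 1 to 20 rows; each row shifts and turns the commanded pose from where the row before left it, along the tool's axes as they then stand; what a row does not reach is not made up. A row lasts 1/10 s, in which the tool goes at most 50 mm and 8.59 degrees, less where a joint would pass 70% of its speed; a pose out of reach is approached as far as the arm can. A call with a gripper value outside its range is refused whole. The fingers move at their own pace and stop on an object; "newtons" is the grip in N (left out, the last holds). Time passes only in rows, so rows that do not move let the fingers close. It gives the time, the measured TCP pose, the force, the opening and the grip force at its end, in the units of the state.
- manip.get_obs(): the state, without advancing time (a new reading comes with each control period).
- imaging.camera(name): name is "scene" or "side" or "wrist"; returns the picture (480x640x3 uint8, blue, green, red); there is no depth.
- imaging.camera_model(name): a dict with "camera_matrix" (3x3 intrinsics, pixels), "world_to_cam" (4x4, takes a point from world to camera coordinates); the wrist camera has in their place "hand_eye" (4x4, takes a point from camera to tool coordinates, whose origin is the TCP and whose axes are the flange's). Camera axes: x right, y up, looking along -z (the intrinsics and any distortion apply to the point x, -y, -z); pixel columns grow to the right and rows downward; lengths in m; the calibration is good to about 2 mm. A picture is of the moment at which its call begins: read the wrist's pose just before it. camera_model takes no time and is no camera call.
- workorder.hand_in(): hands the job in; it is judged then, once.
The state is a dict: "clock": time; "joint_pos": joint angles; "joint_velocities": joint speeds; "tau": joint torques, N m; "position": TCP position; "ee_rot": TCP orientation; "ft_force": force on the tool from outside, world axes, zero at the start; "torque": the same for the moment, N m; "grip_width": opening from 0.0 (shut) to 1.0 (fully open); "grasp_force": force on a finger pad.
Only numpy, scipy, OpenCV 4.12 (cv2) and the standard library are available. Lean on these libraries where they do the work, as an engineer would, in place of code of your own. Each camera call takes 0.05 s, during which the arm holds its last target. There are 200 camera calls.

TASK

Give the chopper, the white bench machine with the wide, low, lidded steel bowl, a pulse: slide the grey child-lock tab on its deck all the way back, away from you, to uncover the push button, then press that button fully down for a moment and let it spring up again, leaving the lock tab open. Leave the similar grinder with the tall, narrow glass jar alone.

Things in the scene. Friction and masses are not known exactly. Their poses are not given: they have to be found in the camera images.
- lock_tab (a point): Grey lock tab over the button: plate 46 (x) x 65 (y) x 5 mm; mid-plate an upright fin 12 (x) x 34 (y) mm, 24 mm tall. Point: centre of the fin, 12 mm above the plate's top, 89 mm above the table. Slides level along +x, away from the robot, 65 mm from shut (fin over the button's centre) to a stop; starts 0-5 mm open; 2 N friction, stays where left. x: to the machine's rear, y: to its left, z up.
- button_top (a point): Centre of the top of the black push button under the tab, 34 mm across; 70 mm above the table when up, 10 mm above the white deck. Travels 6 mm down on a spring (2 N to start, 5 N fully down), springs back. Side rails along x: inner faces 33 mm off, tops 74 mm above the table. Closed steel bowl, 122 mm across, 124 mm above the table with its knob: centre 33 mm to +x, 128 mm to -y. Axes as the tab.
- chopper_button (a joint): Travel of the chopper's push button in m: 0 up, 0.006 fully down. The chopper is a fixed white base 160 mm (x) by 250 mm (y), deck 60 mm above the table.
- grinder: Bystander, not to be touched: a fixed grinder on the same kind of white base, 160 mm (x) by 250 mm (y), deck 60 mm high, with its own tab and button, but a narrow glass jar (64 mm across, top 190 mm above the table) in place of the bowl. Origin: centre of its underside; x to its rear, y to its left.

How it is judged:
By the outcome, as a careful person would: the job done as asked, in the order asked, and still so for the second after the job is handed in, with the robot touching nothing.
It also fails if it takes over 32 s, if anything falls off the work surface, if the arm or the gripper's body presses on something with over 40 N, if the wrist force passes 120 N, or if a joint passes its speed limit or range.

## Working session

There is one attempt and no reset: what is moved stays moved. The work goes in short steps, Python scripts to look and compute and a tool call to move; the robot and the scene stay as the last step left them, time stands still between calls to the robot, and variables do not carry over. Pictures are saved under pics/ and viewed, at most 10 in all, crops included, and the job is handed in when it is done.

Besides the shell and the picture viewer there is one more tool, called as name(argument=value, ...) on one line, values as JSON. jog_arm: Moves the arm, as the interface text tells. Its arguments: {"type":"object","properties":{"deltas":{"type":"array","items":{"type":"object","properties":{"gripper":{"type":"number"},"offset":{"type":"array","items":{"type":"number"}},"rotation":{"type":"array","items":{"type":"number"}}}}},"newtons":{"type":"number"}},"required":["deltas"]}

```bash
mkdir -p pics; python3 - <<'E'
from workcell import manip, imaging
import cv2, numpy as np
o=manip.get_obs(); print(o['clock'],o['position'],o['ee_rot'],o['grip_width'],manip.finger_overhang)
for n in ['scene','side']:
    cv2.imwrite(f'pics/{n}0.png',imaging.camera(n)); m=imaging.camera_model(n); print(n,{k:np.round(v,4).tolist() if not isinstance(v,str) else v for k,v in m.items()})
print(imaging.camera_model('wrist'))
E
```

```text
0.0 [ 0.16227249 -0.60314501  0.21460318] [ 9.91374321e-01  1.31058966e-01 -1.18832543e-04 -6.99793189e-04] 1.0025350710521772 0.011
scene {'camera_matrix': [[571.4444, 0.0, 313.8558], [0.0, 571.4444, 240.7079], [0.0, 0.0, 1.0]], 'world_to_cam': [[-0.532, 0.8468, -0.0014, 0.2782], [-0.5555, -0.3477, 0.7553, 0.2487], [0.6391, 0.4026, 0.6553, -1.1167], [0.0, 0.0, 0.0, 1.0]]}
side {'camera_matrix': [[477.2106, 0.0, 322.4197], [0.0, 477.2106, 237.6497], [0.0, 0.0, 1.0]], 'world_to_cam': [[-0.811, -0.5846, 0.022, 0.4299], [0.3961, -0.5211, 0.756, -0.2665], [-0.4305, 0.6219, 0.6542, -0.5029], [0.0, 0.0, 0.0, 1.0]]}
{'camera_matrix': array([[344.83124539,   0.        , 323.68358077],
       [  0.        , 344.83124539, 238.16293139],
       [  0.        ,   0.        ,   1.        ]]), 'hand_eye': array([[ 1.47889658e-04,  9.51566572e-01,  3.07442739e-01,
         7.96100248e-02],
       [ 9.99998928e-01,  3.07183881e-04, -1.43179641e-03,
         6.29821252e-04],
       [-1.45689106e-03,  3.07442621e-01, -9.51565506e-01,
        -1.57505628e-01],
       [ 0.00000000e+00,  0.00000000e+00,  0.00000000e+00,
         1.00000000e+00]])}
```

View pics/scene0.png

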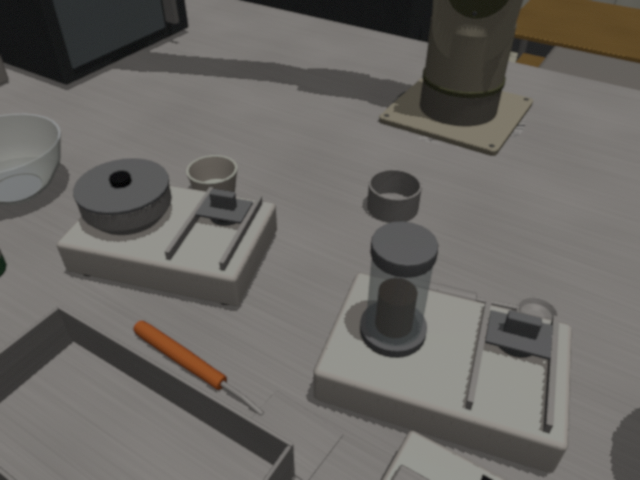

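View pics/side0.png

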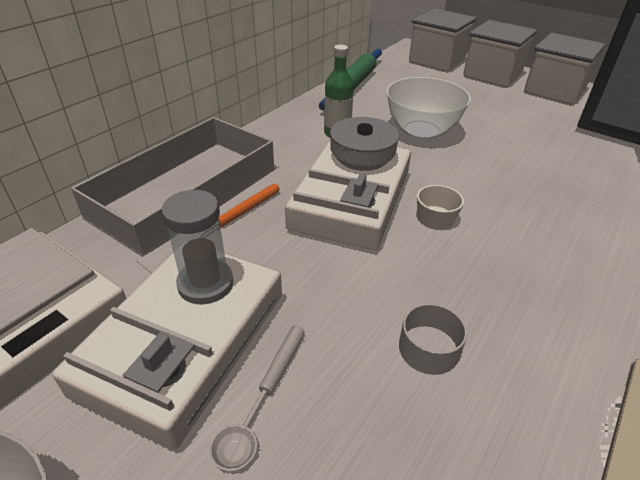

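The scene view shows the chopper at the left (bowl ~(123,195), tab fin ~(223,200)). In the side view the chopper is at the top centre, with its fin at ~(361,186). The grinder has the jar. I'll enlarge both views of the chopper.

```bash
python3 - <<'E'
import cv2, numpy as np
a=cv2.imread('pics/scene0.png')[150:310,60:285]; b=cv2.imread('pics/side0.png')[110:250,280:420]
a=cv2.resize(a,None,fx=3.5,fy=3.5,interpolation=2)[:560]; 
cv2.imwrite('pics/c1.png',cv2.convertScaleAbs(a,alpha=1.4)); cv2.imwrite('pics/c2.png',cv2.convertScaleAbs(cv2.resize(b,None,fx=4,fy=4,interpolation=2),alpha=1.2))
E
```

```text
(no output)
```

View pics/c1.png

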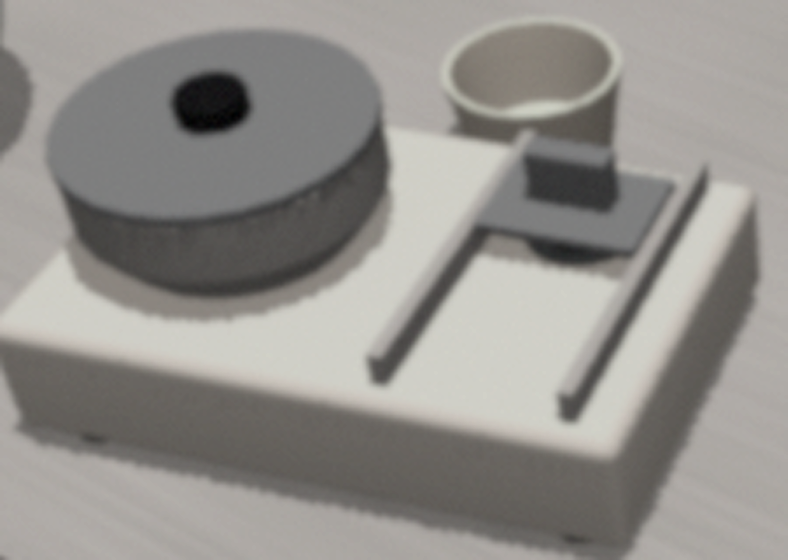

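View pics/c2.png

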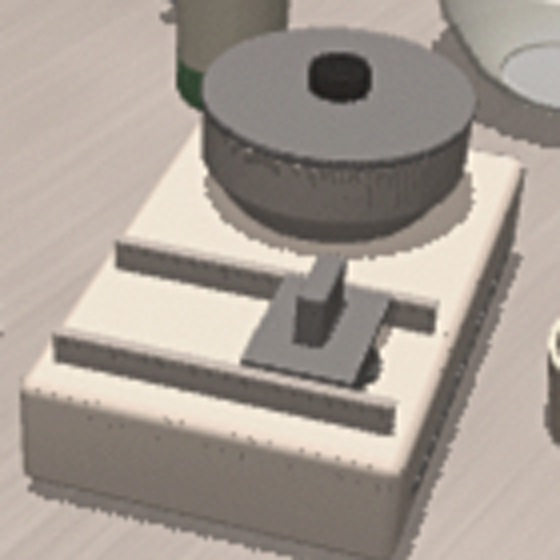

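Crop 1 shows fin top centre (570,151), knob top (211,88) and rail tops (375,355)-(530,135) and (567,395)-(706,165). Crop 2 shows fin top (323,279), knob top (340,65) and rails (117,241)-(437,303) and (55,336)-(395,405).

```bash
cat >h.py <<'E'
import numpy as np
from workcell import imaging, manip
from scipy.spatial.transform import Rotation as R
def ray(n,uv,z,pose=None):
    m=imaging.camera_model(n); K=m['camera_matrix']
    if n=='wrist':
        T=np.eye(4);T[:3,:3]=R.from_quat(pose[1]).as_matrix();T[:3,3]=pose[0];W=T@m['hand_eye']
    else: W=np.linalg.inv(m['world_to_cam'])
    d=np.linalg.inv(K)@[uv[0],uv[1],1]; d=W[:3,:3]@(d*[1,-1,-1]); c=W[:3,3]
    return c+d*(z-c[2])/d[2]
E
python3 - <<'E'
from h import *
A=lambda u,v:(60+(u+.5)/3.5-.5,150+(v+.5)/3.5-.5); B=lambda u,v:(280+u/4,110+v/4)
for nm,z,a,b in [('fin',.101,(570,151),(323,279)),('knob',.124,(211,88),(340,65)),
 ('Lrail?front',.074,(375,355),(117,241)),('far',.074,(530,135),(437,303)),('rail2',.074,(567,395),(55,336)),('far',.074,(706,165),(395,405))]:
    print(nm,ray('scene',A(*a),z).round(4),ray('side',B(*b),z).round(4))
E
```

```text
fin [ 0.5498 -0.1244  0.101 ] [ 0.5474 -0.1231  0.101 ]
knob [ 0.6128 -0.24    0.124 ] [ 0.6138 -0.2388  0.124 ]
Lrail?front [ 0.6537 -0.1315  0.074 ] [ 0.6528 -0.1289  0.074 ]
far [ 0.5224 -0.1708  0.074 ] [ 0.5206 -0.1723  0.074 ]
rail2 [ 0.6339 -0.0612  0.074 ] [ 0.6307 -0.0584  0.074 ]
far [ 0.5013 -0.0989  0.074 ] [ 0.4992 -0.1024  0.074 ]
```

```bash
python3 - <<'E'
from h import *
for nm,a,b,zs in [('cup rim',(213,172),(440,197),(.03,.05,.07)),('bottle top',None,(341,48),(.2,.25,.3)),('bottle base',None,(340,130),(0,)),('white bowl rim',(10,150),(428,98),(.05,.08,.1)),('jar',(404,240),(190,205),(.19,)),('canister',None,(443,20),(.1,.15)),('dark box',(90,60),(610,80),(0,.1,))]:
    for z in zs: print(nm,z,*(ray(n,p,z).round(3)[:2] for n,p in(('scene',a),('side',b)) if p))
d=np.array([np.cos(.295),np.sin(.295)]); o=manip.get_obs()
Rm=R.from_quat(o['ee_rot']).as_matrix()
print(Rm.round(4)); 
Rn=R.from_euler('z',.295)*R.from_euler('x',np.pi)
print('rotvec tool deg',np.degrees((R.from_quat(o['ee_rot']).inv()*Rn).as_rotvec()))
t=np.array([.5486,-.1237])-.045*d; D=np.r_[t,.16]-o['position']
print(t, 'tool offset after turn',Rn.as_matrix().T@D,'before',Rm.T@D)
E
```

```text
cup rim 0.03 [ 0.442 -0.241] [ 0.46  -0.256]
cup rim 0.05 [ 0.464 -0.22 ] [ 0.451 -0.228]
cup rim 0.07 [ 0.485 -0.199] [ 0.442 -0.2  ]
bottle top 0.2 [ 0.744 -0.35 ]
bottle top 0.25 [ 0.665 -0.229]
bottle top 0.3 [ 0.586 -0.108]
bottle base 0 [ 0.766 -0.396]
white bowl rim 0.05 [ 0.589 -0.539] [ 0.642 -0.569]
white bowl rim 0.08 [ 0.614 -0.488] [ 0.616 -0.506]
white bowl rim 0.1 [ 0.63  -0.454] [ 0.599 -0.464]
jar 0.19 [0.608 0.155] [0.609 0.156]
canister 0.1 [ 0.801 -0.971]
canister 0.15 [ 0.734 -0.805]
dark box 0 [ 0.206 -0.804] [ 0.334 -1.102]
dark box 0.1 [ 0.352 -0.601] [ 0.316 -0.809]
[[ 9.657e-01  2.598e-01 -4.000e-04]
 [ 2.598e-01 -9.657e-01  1.200e-03]
 [-1.000e-04 -1.200e-03 -1.000e+00]]
rotvec tool deg [-0.07092516  0.00268124 -1.84425593]
[ 0.5055439  -0.13678329] tool offset after turn [ 0.46407038 -0.34647283  0.05470962] before [ 0.4526832  -0.36116051  0.05512618]
```

jog_arm(deltas=[{"gripper": 0,"offset": [0,0,0],"rotation": [0,0,-1.84]},{"gripper": 0,"offset": [0.02,-0.015,0]},{"gripper": 0,"offset": [0.025,-0.019,0]},{"gripper": 0,"offset": [0.026,-0.0195,0]},{"gripper": 0,"offset": [0.026,-0.0195,0]},{"gripper": 0,"offset": [0.026,-0.0195,0]},{"gripper": 0,"offset": [0.026,-0.0195,0]},{"gripper": 0,"offset": [0.026,-0.0195,0]},{"gripper": 0,"offset": [0.026,-0.0195,0]},{"gripper": 0,"offset": [0.026,-0.0195,0]},{"gripper": 0,"offset": [0.026,-0.0195,0]},{"gripper": 0,"offset": [0.026,-0.0195,0]},{"gripper": 0,"offset": [0.026,-0.0195,0]},{"gripper": 0,"offset": [0.026,-0.0195,0]},{"gripper": 0,"offset": [0.026,-0.0195,0]},{"gripper": 0,"offset": [0.026,-0.0195,0]},{"gripper": 0,"offset": [0.026,-0.0195,0]},{"gripper": 0,"offset": [0.026,-0.0195,0]},{"gripper": 0,"offset": [0.003,-0.0195,0]},{"gripper": 0,"offset": [0,0,0]}])

```text
schema error: expected keys gripper, offset, rotation
```

```bash
python3 - <<'E'
from h import *
import cv2
o=manip.get_obs(); im=imaging.camera('wrist'); cv2.imwrite('pics/w1.png',im)
p,q=o['position'],o['ee_rot']; print(o['clock'],p,q,o['grip_width'],o['ft_force'],np.degrees(2*np.arctan2(q[1],q[0])))
t=np.array([.5055,-.1368,.215]); print(R.from_quat(q).as_matrix().T@(t-p))
E
```

```text
0.1 [ 0.16225383 -0.603213    0.21470962] [ 9.91378480e-01  1.31027955e-01 -1.14102054e-04 -6.08753064e-04] 1.000416076561231 [-0.60798155 -0.36021042 -0.20209559] 15.057998787078558
[ 4.52632790e-01 -3.61223812e-01  1.26223082e-04]
```

View pics/w1.png

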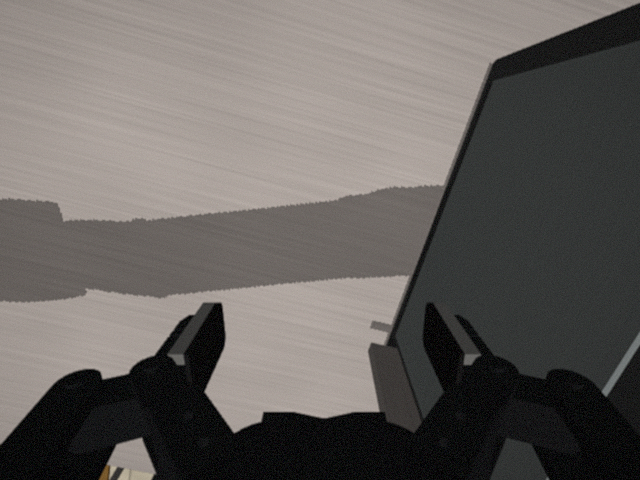

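The move was refused because every row needs a rotation. The wrist view is still the start pose: open table, with a dark box on the right (the −y side), away from the path.

jog_arm(deltas=[{"gripper": 0,"offset": [0,0,0],"rotation": [0,0,-1.84]},{"gripper": 0,"offset": [0.02,-0.015,0],"rotation": [0,0,0]},{"gripper": 0,"offset": [0.025,-0.019,0],"rotation": [0,0,0]},{"gripper": 0,"offset": [0.026,-0.0195,0],"rotation": [0,0,0]},{"gripper": 0,"offset": [0.026,-0.0195,0],"rotation": [0,0,0]},{"gripper": 0,"offset": [0.026,-0.0195,0],"rotation": [0,0,0]},{"gripper": 0,"offset": [0.026,-0.0195,0],"rotation": [0,0,0]},{"gripper": 0,"offset": [0.026,-0.0195,0],"rotation": [0,0,0]},{"gripper": 0,"offset": [0.026,-0.0195,0],"rotation": [0,0,0]},{"gripper": 0,"offset": [0.026,-0.0195,0],"rotation": [0,0,0]},{"gripper": 0,"offset": [0.026,-0.0195,0],"rotation": [0,0,0]},{"gripper": 0,"offset": [0.026,-0.0195,0],"rotation": [0,0,0]},{"gripper": 0,"offset": [0.026,-0.0195,0],"rotation": [0,0,0]},{"gripper": 0,"offset": [0.026,-0.0195,0],"rotation": [0,0,0]},{"gripper": 0,"offset": [0.026,-0.0195,0],"rotation": [0,0,0]},{"gripper": 0,"offset": [0.026,-0.0195,0],"rotation": [0,0,0]},{"gripper": 0,"offset": [0.026,-0.0195,0],"rotation": [0,0,0]},{"gripper": 0,"offset": [0.026,-0.0195,0],"rotation": [0,0,0]},{"gripper": 0,"offset": [0.003,-0.0195,0],"rotation": [0,0,0]},{"gripper": 0,"offset": [0,0,0],"rotation": [0,0,0]}])

```text
clock: 2.15
position: [0.4809, -0.1421, 0.2153]
ee_rot: [0.989, 0.149, -0.0, -0.0]
ft_force: [0.7, -0.7, -0.9]
grip_width: 0.0
grasp_force: 0.0
```

```bash
python3 - <<'E'
from h import *
import cv2
o=manip.get_obs(); im=imaging.camera('wrist'); cv2.imwrite('pics/w2.png',im)
p,q=o['position'],o['ee_rot']; print(o['clock'],p,q,o['grip_width'],o['ft_force'],np.degrees(2*np.arctan2(q[1],q[0])))
t=np.array([.5055,-.1368,.215]); print(R.from_quat(q).as_matrix().T@(t-p))
E
```

```text
2.15 [ 0.48085408 -0.14212843  0.21530007] [ 9.88823358e-01  1.49091223e-01 -1.59391887e-04 -3.85154387e-04] 3.423040418768302e-05 [ 0.67550856 -0.66734447 -0.90810531] 17.148532086299962
[0.0251214  0.00217554 0.00029327]
```

View pics/w2.png

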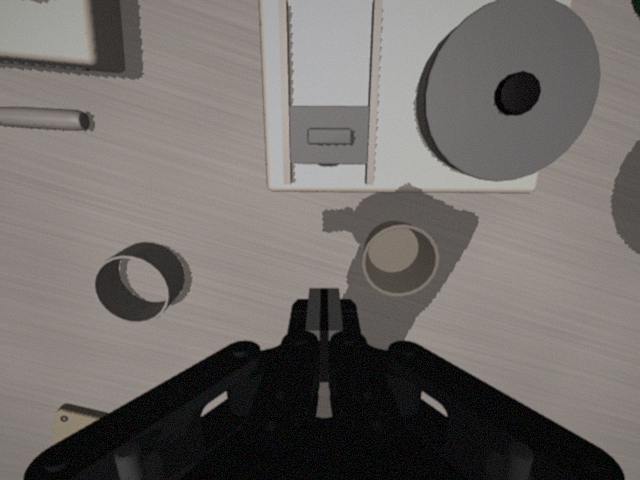

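The wrist view shows the chopper squarely ahead, with the fin top centred at ~(330,136) and the knob at (518,90). The rails' inner edges converge symmetrically (290,180)/(369,180) → (287,5)/(375,5), so the tool is aligned with the machine.

```bash
python3 - <<'E'
from h import *
o=manip.get_obs(); P=(o['position'],o['ee_rot']); Rm=R.from_quat(P[1]).as_matrix()
for nm,uv,z in [('fin',(330,136),.101),('knob',(518,88),.124),('rL near',(290,180),.074),('rL far',(287,5),.074),('rR near',(368,180),.074),('rR far',(376,5),.074)]:
    x=ray('wrist',uv,z,P); print(nm,x.round(4),(Rm.T@(x-P[0])).round(4))
E
```

```text
fin [ 0.5519 -0.1286  0.101 ] [0.0729 0.0058 0.1143]
knob [ 0.6182 -0.2384  0.124 ] [0.1041 0.1303 0.0913]
rL near [ 0.5065 -0.1071  0.074 ] [ 0.0358 -0.028   0.1413]
rL far [ 0.6316 -0.0705  0.074 ] [ 0.1661 -0.0263  0.1413]
rR near [ 0.5262 -0.1715  0.074 ] [0.0358 0.0394 0.1413]
rR far [ 0.6511 -0.1341  0.074 ] [0.1662 0.0402 0.1413]
```

jog_arm(deltas=[{"gripper": 0,"offset": [0.01,0.0025,0.01],"rotation": [0,0,0]},{"gripper": 0,"offset": [0.01,0.0025,0.02],"rotation": [0,0,0]},{"gripper": 0,"offset": [0,0,0.025],"rotation": [0,0,0]},{"gripper": 0,"offset": [0,0,0.025],"rotation": [0,0,0]},{"gripper": 0,"offset": [0,0,0.02],"rotation": [0,0,0]},{"gripper": 0,"offset": [0,0,0.013],"rotation": [0,0,0]},{"gripper": 0,"offset": [0,0,0.005],"rotation": [0,0,0]},{"gripper": 0,"offset": [0.005,0,0],"rotation": [0,0,0]},{"gripper": 0,"offset": [0.01,0,0],"rotation": [0,0,0]},{"gripper": 0,"offset": [0.01,0,0],"rotation": [0,0,0]},{"gripper": 0,"offset": [0.005,0,0],"rotation": [0,0,0]},{"gripper": 0,"offset": [0.005,0,0],"rotation": [0,0,0]},{"gripper": 0,"offset": [0.005,0,0],"rotation": [0,0,0]},{"gripper": 0,"offset": [0.005,0,0],"rotation": [0,0,0]},{"gripper": 0,"offset": [0.005,0,0],"rotation": [0,0,0]}])

```text
clock: 3.7
position: [0.5497, -0.1296, 0.0974]
ee_rot: [0.989, 0.147, -0.0, 0.0]
ft_force: [-0.0, 0.1, 0.2]
grip_width: -0.002
grasp_force: 0.0
```

```bash
python3 - <<'E'
from h import *
import cv2
a=imaging.camera('scene')[150:310,60:285]; b=imaging.camera('side')[110:250,280:420]
print(manip.get_obs()['ft_force'],manip.get_obs()['position'])
a=cv2.resize(a,(450,320),interpolation=2); b=cv2.resize(b,(320,320),interpolation=2)
cv2.imwrite('pics/p1.png',cv2.convertScaleAbs(np.hstack([a,b]),alpha=1.3))
E
```

```text
[0.01294112 0.26894974 0.14814669] [ 0.54988086 -0.12927643  0.09740195]
```

View pics/p1.png

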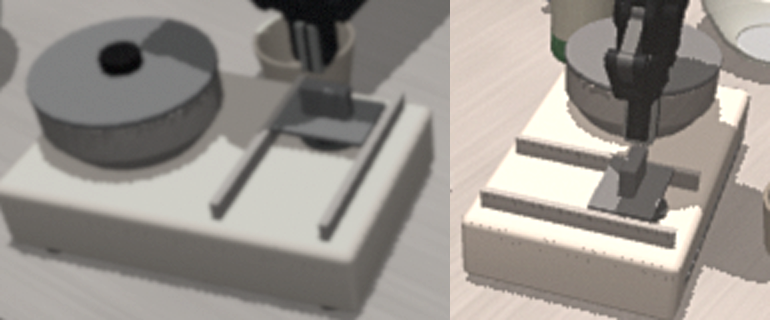

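In both views the fin has hardly moved. The left view has the finger just behind the fin top, at (313,70) against (327,83). I'll check this against projections.

```bash
python3 - <<'E'
from h import *
def proj(n,X):
    m=imaging.camera_model(n); c=(m['world_to_cam']@np.r_[X,1])[:3]*[1,-1,-1]; u=m['camera_matrix']@c; u=u[:2]/u[2]
    return ((u-[60,150])*2 if n=='scene' else (u-[280,110])*320/140+[450,0]).round(1)
o=manip.get_obs();p=o['position'];d=np.array([np.cos(.295),np.sin(.295),0])
for k in (0,.011,-.011):
  for z in (.0864,.097,.107): print('tip',k,z,*(proj(n,np.r_[p[:2],z]+k*d) for n in('scene','side')))
f=np.array([.5495,-.125,.101])
for s in (0,.01,.02): print('fin',s,*(proj(n,f+s*d) for n in('scene','side')))
E
```

```text
tip 0 0.0864 [321.5 101.1] [634.7 171.8]
tip 0 0.097 [319.8  88.2] [635.9 159.1]
tip 0 0.107 [318.1  75.8] [637.  146.9]
tip 0.011 0.0864 [315.1 110.8] [619.6 168.6]
tip 0.011 0.097 [313.3  97.9] [620.6 155.9]
tip 0.011 0.107 [311.6  85.4] [621.6 143.8]
tip -0.011 0.0864 [327.8  91.6] [650.  174.9]
tip -0.011 0.097 [326.1  78.7] [651.2 162.3]
tip -0.011 0.107 [324.5  66.4] [652.5 150.1]
fin 0 [324.6  85. ] [633.5 157.2]
fin 0.01 [318.7  93.8] [619.5 154.3]
fin 0.02 [312.8 102.8] [605.6 151.5]
```

```bash
python3 - <<'E'
from h import *
import cv2
a=imaging.camera('scene')[150:225,180:260]; b=imaging.camera('side')[130:205,325:405]
v=np.hstack([cv2.resize(i,(400,375),interpolation=2) for i in(a,b)])
cv2.imwrite('pics/p2.png',cv2.convertScaleAbs(v,alpha=1.8))
E
```

```text
(no output)
```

View pics/p2.png

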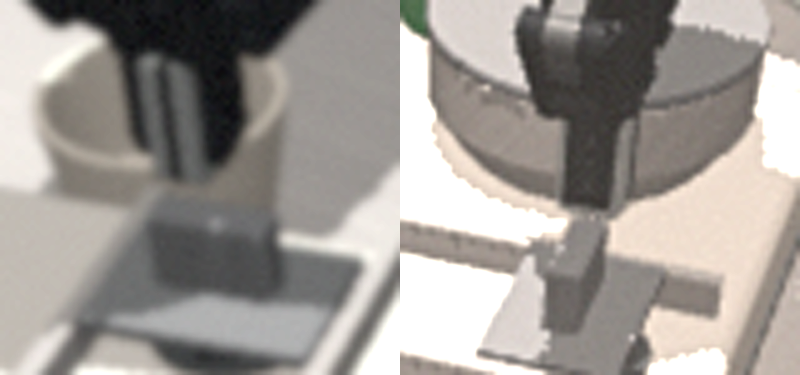

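The fingertips sit above the fin: the tip bottom is at scene (216.4,185.6) and side (363,171.6). I'll triangulate it.

```bash
python3 - <<'E'
from h import *
for z in (.095,.1,.105,.11,.115,.12): print(z,ray('scene',(216.4,185.6),z)[:2].round(4),ray('side',(363,171.6),z)[:2].round(4))
for z in (.095,.101,.105):print('fin',z,ray('scene',(180+215/5,150+210/5),z)[:2].round(4),ray('side',(325+178/5,130+234/5),z)[:2].round(4))
o=manip.get_obs();print(o['clock'],o['position'],o['grip_width'],o['joint_pos'].round(3) if hasattr(o['joint_pos'],'round') else o['joint_pos'])
E
```

```text
0.095 [ 0.5353 -0.1475] [ 0.5616 -0.1533]
0.1 [ 0.5404 -0.1425] [ 0.5578 -0.1465]
0.105 [ 0.5456 -0.1375] [ 0.554  -0.1397]
0.11 [ 0.5508 -0.1326] [ 0.5502 -0.1329]
0.115 [ 0.5559 -0.1276] [ 0.5464 -0.1261]
0.12 [ 0.5611 -0.1226] [ 0.5426 -0.1193]
fin 0.095 [ 0.542  -0.1307] [ 0.5566 -0.138 ]
fin 0.101 [ 0.5481 -0.1249] [ 0.5521 -0.13  ]
fin 0.105 [ 0.5522 -0.1211] [ 0.5491 -0.1248]
3.9 [ 0.54927906 -0.12961871  0.09733442] 0.0031701406205321813 [ 0.591  0.345 -0.523  1.742  0.19   1.105 -1.268]
```

The tips are really at z ≈ 0.110, about 24 mm higher than the nominal overhang gives. The fin triangulates at 0.102, so the cameras agree. I'll back off, lower 22 mm and push again.

jog_arm(deltas=[{"gripper": 0,"offset": [-0.015,-0.001,0],"rotation": [0,0,0]},{"gripper": 0,"offset": [-0.02,-0.001,0],"rotation": [0,0,0]},{"gripper": 0,"offset": [-0.005,-0.001,0.002],"rotation": [0,0,0]},{"gripper": 0,"offset": [0,0,0.01],"rotation": [0,0,0]},{"gripper": 0,"offset": [0,0,0.01],"rotation": [0,0,0]},{"gripper": 0,"offset": [0.005,0,0],"rotation": [0,0,0]},{"gripper": 0,"offset": [0.008,0,0],"rotation": [0,0,0]},{"gripper": 0,"offset": [0.008,0,0],"rotation": [0,0,0]},{"gripper": 0,"offset": [0.005,0,0],"rotation": [0,0,0]},{"gripper": 0,"offset": [0.005,0,0],"rotation": [0,0,0]},{"gripper": 0,"offset": [0.005,0,0],"rotation": [0,0,0]}])

```text
clock: 5.0
position: [0.5449, -0.1278, 0.0754]
ee_rot: [0.989, 0.147, -0.0, -0.0]
ft_force: [-2.3, 0.4, 2.0]
grip_width: -0.0
grasp_force: 1.1
```

jog_arm(deltas=[{"gripper": 0,"offset": [0.006,0,0],"rotation": [0,0,0]},{"gripper": 0,"offset": [0.008,0,0],"rotation": [0,0,0]},{"gripper": 0,"offset": [0.008,0,0],"rotation": [0,0,0]},{"gripper": 0,"offset": [0.008,0,0],"rotation": [0,0,0]},{"gripper": 0,"offset": [0.005,0,0],"rotation": [0,0,0]},{"gripper": 0,"offset": [0.003,0,0],"rotation": [0,0,0]}])

```text
clock: 5.6
position: [0.5816, -0.1167, 0.0754]
ee_rot: [0.989, 0.147, 0.0, 0.0]
ft_force: [-2.6, -0.8, 1.1]
grip_width: -0.001
grasp_force: 1.0
```

Steady sliding at about 2.5 N. I'll creep to the stop.

jog_arm(deltas=[{"gripper": 0,"offset": [0.003,0,0],"rotation": [0,0,0]},{"gripper": 0,"offset": [0.003,0,0],"rotation": [0,0,0]},{"gripper": 0,"offset": [0.002,0,0],"rotation": [0,0,0]},{"gripper": 0,"offset": [0.002,0,0],"rotation": [0,0,0]}])

```text
clock: 6.0
position: [0.5906, -0.114, 0.0754]
ee_rot: [0.989, 0.147, -0.0, 0.0]
ft_force: [-3.1, -0.9, 1.3]
grip_width: -0.001
grasp_force: 1.0
```

jog_arm(deltas=[{"gripper": 0,"offset": [0.002,0,0],"rotation": [0,0,0]},{"gripper": 0,"offset": [0.002,0,0],"rotation": [0,0,0]}])

```text
clock: 6.2
position: [0.5939, -0.113, 0.0753]
ee_rot: [0.989, 0.147, -0.001, 0.0]
ft_force: [-10.4, -2.4, 7.5]
grip_width: 0.003
grasp_force: 6.0
```

jog_arm(deltas=[{"gripper": 0,"offset": [0.001,0,0],"rotation": [0,0,0]},{"gripper": 0,"offset": [0,0,0],"rotation": [0,0,0]}])

```text
clock: 6.4
position: [0.5938, -0.1132, 0.0753]
ee_rot: [0.989, 0.147, -0.002, 0.0]
ft_force: [-11.2, -0.8, 6.1]
grip_width: 0.0
grasp_force: 5.2
```

The tab is at its stop: no further motion at 11 N. Now back over the button and down to just above it.

jog_arm(deltas=[{"gripper": 0,"offset": [-0.006,0,0],"rotation": [0,0,0]},{"gripper": 0,"offset": [-0.014,0,0],"rotation": [0,0,0]},{"gripper": 0,"offset": [-0.016,0,0],"rotation": [0,0,0]},{"gripper": 0,"offset": [-0.012,0,0],"rotation": [0,0,0]},{"gripper": 0,"offset": [-0.002,0,0],"rotation": [0,0,0]},{"gripper": 0,"offset": [0,0,0.006],"rotation": [0,0,0]},{"gripper": 0,"offset": [0,0,0.006],"rotation": [0,0,0]},{"gripper": 0,"offset": [0,0,0],"rotation": [0,0,0]}])

```text
clock: 7.2
position: [0.5473, -0.1266, 0.0622]
ee_rot: [0.989, 0.147, -0.001, -0.0]
ft_force: [-0.3, 0.1, -0.0]
grip_width: -0.002
grasp_force: 0.0
```

```bash
python3 - <<'E'
from h import *
import cv2
o=manip.get_obs();print(o['position'],o['ft_force'])
a=imaging.camera('scene')[150:225,180:260]; b=imaging.camera('side')[130:205,325:405]
v=np.hstack([cv2.resize(i,(400,375),interpolation=2) for i in(a,b)])
cv2.imwrite('pics/p3.png',cv2.convertScaleAbs(v,alpha=1.8))
E
```

```text
[ 0.5473148  -0.12655342  0.06217464] [-0.33350483  0.0743059  -0.02042678]
```

View pics/p3.png

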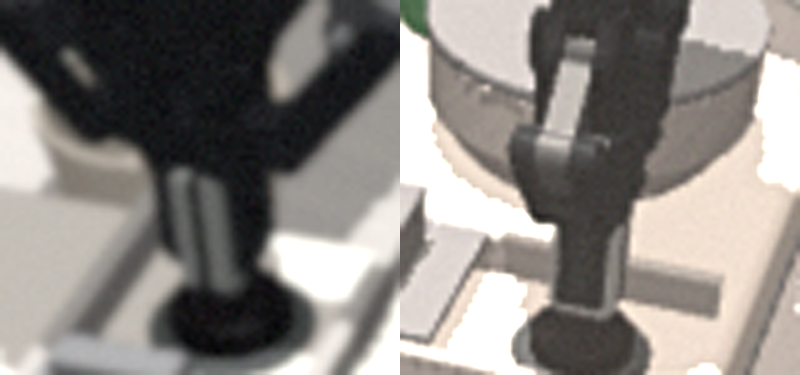

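The tips are just above the uncovered black button and near its centre. The tab is clear, ahead of the fingers. Pressing slowly.

jog_arm(deltas=[{"gripper": 0,"offset": [0.002,0,0.003],"rotation": [0,0,0]},{"gripper": 0,"offset": [0,0,0.003],"rotation": [0,0,0]},{"gripper": 0,"offset": [0,0,0.002],"rotation": [0,0,0]},{"gripper": 0,"offset": [0,0,0],"rotation": [0,0,0]}])

```text
clock: 7.7
position: [0.5492, -0.1264, 0.055]
ee_rot: [0.989, 0.147, -0.0, -0.0]
ft_force: [-0.3, 0.1, 0.2]
grip_width: 0.003
grasp_force: 0.0
```

jog_arm(deltas=[{"gripper": 0,"offset": [0,0,0.002],"rotation": [0,0,0]},{"gripper": 0,"offset": [0,0,0],"rotation": [0,0,0]}])

```text
clock: 7.9
position: [0.5496, -0.1265, 0.0535]
ee_rot: [0.989, 0.147, 0.0, 0.0]
ft_force: [-0.6, 1.1, 1.4]
grip_width: 0.004
grasp_force: 1.1
```

jog_arm(deltas=[{"gripper": 0,"offset": [0,0,0.002],"rotation": [0,0,0]},{"gripper": 0,"offset": [0,0,0.002],"rotation": [0,0,0]},{"gripper": 0,"offset": [0,0,0],"rotation": [0,0,0]}])

```text
clock: 8.2
position: [0.5496, -0.1265, 0.0495]
ee_rot: [0.989, 0.147, 0.0, 0.0]
ft_force: [-0.4, -0.3, 4.2]
grip_width: -0.001
grasp_force: 2.1
```

jog_arm(deltas=[{"gripper": 0,"offset": [0,0,0.002],"rotation": [0,0,0]},{"gripper": 0,"offset": [0,0,0.001],"rotation": [0,0,0]},{"gripper": 0,"offset": [0,0,0],"rotation": [0,0,0]}])

```text
clock: 8.5
position: [0.5497, -0.1265, 0.048]
ee_rot: [0.989, 0.147, 0.0, 0.0]
ft_force: [-8.7, 0.7, 20.1]
grip_width: 0.002
grasp_force: 10.4
```

The button has bottomed: 20 N, no further travel. Release and lift clear.

jog_arm(deltas=[{"gripper": 0,"offset": [0,0,0],"rotation": [0,0,0]},{"gripper": 0,"offset": [0,0,-0.01],"rotation": [0,0,0]},{"gripper": 0,"offset": [0,0,-0.02],"rotation": [0,0,0]},{"gripper": 0,"offset": [0,0,-0.03],"rotation": [0,0,0]},{"gripper": 0,"offset": [0,0,-0.03],"rotation": [0,0,0]},{"gripper": 0,"offset": [0,0,-0.03],"rotation": [0,0,0]},{"gripper": 0,"offset": [-0.02,0,-0.02],"rotation": [0,0,0]},{"gripper": 0,"offset": [-0.025,0,0],"rotation": [0,0,0]},{"gripper": 0,"offset": [-0.015,0,0],"rotation": [0,0,0]},{"gripper": 0,"offset": [0,0,0],"rotation": [0,0,0]}])

```text
clock: 9.5
position: [0.4905, -0.145, 0.1864]
ee_rot: [0.989, 0.146, -0.0, 0.001]
ft_force: [-0.2, -0.3, -0.9]
grip_width: -0.0
grasp_force: 0.0
```

```bash
python3 - <<'E'
from h import *
import cv2
o=manip.get_obs();print(o['clock'],o['position'],o['ft_force'])
cv2.imwrite('pics/end.png',imaging.camera('wrist'))
E
```

```text
9.5 [ 0.49054471 -0.14503416  0.18636973] [-0.19361627 -0.33872147 -0.89067535]
```

View pics/end.png

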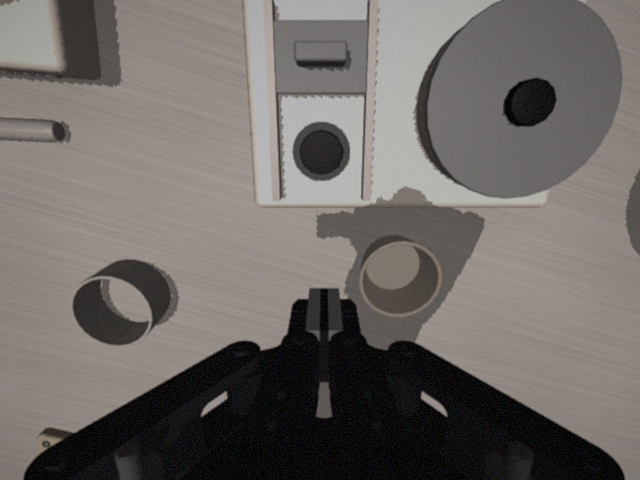

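The picture shows the tab open (fin top ~(320,45)) and the button uncovered and up at (321,152). I'll check the gap and hand in.

```bash
python3 - <<'E'
from h import *
from workcell import workorder
o=manip.get_obs();P=(o['position'],o['ee_rot'])
print(np.linalg.norm(ray('wrist',(320,46),.101,P)[:2]-ray('wrist',(321,152),.07,P)[:2]))
print(workorder.hand_in())
E
```

```text
0.06676425413542379
the job is handed in; nothing more can be done
None
```

The job is handed in: the chopper's lock tab is fully back at its stop (about 67 mm measured, 65 mm nominal) and left open, the button was pressed until it bottomed and then released, and the grinder was not touched; the clock read 9.5 s.

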